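Lay a pinwheel layer of oven briquettes on the fire tray

TASK

Finish the layer of wood briquettes on the dark steel fire tray for the pizza oven: one is already laid, so leave it there and lay the other three flat inside the rim to complete the pinwheel, each along its own edge of the tray with one end in a corner and the other end against the side of the next, turning the same way round, so that they interlock about an open square flue over the grate in the middle. Keep them close together and square with the tray, and set each one down rather than dropping it. Leave the salt crock and the glass jar where they are.

Things in the scene. Friction and masses are not known exactly. Their poses are not given: they have to be found in the camera images.
- fire_tray: dark steel fire tray, fixed: square floor 200 x 200 mm and 4 mm thick, a round-bar rim 10 mm across all round it (190 mm clear inside, its top 12 mm above the counter), a small round grate flush in the middle of the floor; origin at the centre of the underside, x and y along its edges, z up
- laid: the briquette already laid on the tray, loose, 114 x 54 x 48 mm (x, y, z), about 0.34 kg; it lies along the tray's -y edge with its -x end in the corner, its middle near slot_a; origin at the centre of its underside, x along its length
- briquette_1: a pressed hardwood briquette like the others, with a dark groove lengthwise on top, 114 x 54 x 48 mm (x, y, z), about 0.34 kg, loose on the counter at the start; origin at the centre of its underside, x along its length, z up
- briquette_2: a pressed hardwood briquette like the others, with a dark groove lengthwise on top, 114 x 54 x 48 mm (x, y, z), about 0.34 kg, loose on the counter at the start; origin at the centre of its underside, x along its length, z up
- briquette_3: a pressed hardwood briquette like the others, with a dark groove lengthwise on top, 114 x 54 x 48 mm (x, y, z), about 0.34 kg, loose on the counter at the start; origin at the centre of its underside, x along its length, z up
- slot_a (a point): point on the tray's floor (4 mm above the tray's origin) under the middle of the laid briquette, at (-30, -60) mm in the tray's x, y
- slot_b (a point): point on the tray's floor where the middle of the next briquette's underside belongs, at (60, -30) mm in the tray's x, y; that briquette's length runs along the tray's y. With every briquette on its point, neighbours are 6 mm apart and the open flue is 66 mm square
- slot_c (a point): the same for another briquette, at (30, 60) mm; its length runs along the tray's x
- slot_d (a point): the same for another briquette, at (-60, 30) mm; its length runs along the tray's y
- crock: blue ceramic salt crock with a wooden lid, 96 mm across, 87 mm high, stands among the loose briquettes; origin at the centre of its underside
- jar: small glass jar with a spring-clip lid, 74 mm across (82 mm over the clip), 98 mm high, beyond the tray; origin at the centre of its underside
Mind the look-alikes: they are no part of the job. What is shaped like the briquette_2 but purple is not meant. What is shaped like the briquette_1 but purple or red is not meant.

How it is judged:
By the outcome, as a careful person would: the job done as asked, in the order asked, and still so for the second after the job is handed in, with the robot touching nothing.
It also fails if it takes over 61 s, if anything falls off the work surface, if the arm or the gripper's body presses on something with over 40 N, if the wrist force passes 120 N, or if a joint passes its speed limit or range.

ROBOT

A 6-joint arm with a two-finger parallel gripper is mounted at the origin on the work surface. World frame = base frame: x ahead of the robot, y to its left, z up, the work surface at z = 0. Lengths are in m, angles in degrees, forces in N, time in s.
With the tool pointing down it reaches from about 0.4 to 0.825 m from the base axis. Payload 7 kg.
Tool frame: the origin (TCP) lies between the finger pads; the fingertips stand 11 mm ahead of it and the grasp point (between the pads) lies 8 mm behind it; x points along the fingers, z is the direction in which the jaws open and shut, and the axes are right-handed (so a half turn about x gives the same grasp; the last joint's range is limited). The gripper opens to 88 mm and grips with 3 to 60 N. Pads are 19 mm wide; open, the fingers measure 130 mm over their backs; the gripper's body (78 mm by 193 mm) begins 47 mm behind the grasp point.
Start: joints at [88.929, 20.546, 0.682, 0, -70.136, -16.507], TCP at [0.204, 0.643, 0.238] pointing down, gripper open.
Joint ranges: [-176.03, 176.03], [-82.01, 121.73], [-58.28, 71.71], [-173.87, 95.51], [-174.79, -0.11], [-173.66, 173.66]. Speed limits (degrees/s): [136.94, 136.94, 172.46, 180, 180, 180].

INTERFACE

Orientations are given as [roll, pitch, yaw] about the fixed x, y, z axes, in that order (R = Rz(yaw) Ry(pitch) Rx(roll)).
In Python, from plant import ctrl, viewer, close_job, spotter gives the robot as it stands.
- The arm moves only by the shell command python3 -m creep 'ROWS'. ROWS is JSON, a list of rows, each an object of numbers: "gripper": the finger opening in m, from 0 to 0.0876; "tx", "ty", "tz": the shift along the tool's x, y, z in m; "ax", "ay", "az": the turn, a rotation vector about the tool's x, y, z in rad. In form: [{"gripper": .., "tx": .., "ty": .., "tz": .., "ax": .., "ay": .., "az": ..}, ...]. A call has 1 to 20 rows; each row is the pose to reach, as a shift and turn from the pose commanded when the call began, along the tool's axes at that moment; what a row does not reach only later rows make up. A row lasts 1/12 s, in which the tool goes at most 41.7 mm and 7.16 degrees, less where a joint would pass 70% of its speed; a pose out of reach is approached as far as the arm can. A call with a gripper value outside its range is refused whole. The fingers move at their own pace and stop on an object; the grip force is fixed at half the most. Time passes only in rows, so rows that repeat a pose let the fingers close. It gives the time, the measured TCP pose, the force and the opening at its end, in the units of the state.
- ctrl.get_obs(): the state, without advancing time (a new reading comes with each control period).
- viewer.snapshot(name): name is "scene" or "top" or "wrist"; returns a dict with "pixels" (480x640x3 uint8, red, green, blue), "fx", "fy", "cx", "cy" (pixels), "camera_from_world" (4x4, takes a point from world to camera coordinates); the wrist camera has in their place "T_tool_cam" (4x4, takes a point from camera to tool coordinates, whose origin is the TCP and whose axes are the tool frame's). Camera axes: x right, y down, z forward; pixel columns grow to the right and rows downward; lengths in m; the calibration is good to about 2 mm. A picture is of the moment at which its call begins: read the wrist's pose just before it. There is no depth.
- close_job(): hands the job in, once; it reports no verdict.
Trained networks look in the newest picture that a camera, given by its name, has taken for a name from the list of things; names that differ only in an ending like _2 or _b are one class to them, and where a whole thing is asked for, a point or a joint stands for the part that bears it (a point fixed in the world has none). Each returns a list of dicts, best first, with "score" (0 to 1); they miss things now and then, are a little off and sometimes report something else, mostly with a low value. They report only what shows in the picture. A call takes as long as a camera call. They do not tell look-alikes from the thing itself.
- spotter.trace(camera, name): "pixels" (480x640 bool, what is visible of it) and "rect" ([centre column, centre row, width, height] in pixels, round what is visible of it).
- spotter.mark_of(camera, name): "position" ([column, row] in pixels: a listed point, or the origin of a listed thing).
The state is a dict: "clock": time; "joint_pos": joint angles; "qvel": joint speeds; "tau": joint torques, N m; "tool_pos": TCP position; "orientation": TCP orientation; "force": force on the tool from outside, world axes, zero at the start; "moment": the same for the moment, N m; "opening": finger opening in m.
Only numpy, scipy, OpenCV 4.12 (cv2) and the standard library are available. Lean on these libraries where they do the work, as an engineer would, in place of code of your own. Each camera call takes 0.05 s, during which the arm holds its last target. There are 200 camera calls.

## Working session

There is one attempt and no reset: what is moved stays moved. The work goes in short steps, Python scripts to look and compute and a shell command to move; the robot and the scene stay as the last step left them, time stands still between calls to the robot, and variables do not carry over. Pictures are saved under pics/ and viewed, about 8 in all and at most 12, crops included, and the job is handed in when it is done.

```bash
mkdir -p pics; ls; python3 - <<'E'
from plant import ctrl,viewer,spotter
import cv2,numpy as np
print(ctrl.get_obs())
for c in ("top","scene"):
    s=viewer.snapshot(c); cv2.imwrite(f"pics/{c}0.png",s["pixels"][:,:,::-1])
    print(c,s["fx"],s["fy"],s["cx"],s["cy"],np.round(s["camera_from_world"],4).tolist())
    for n in ("fire_tray","laid","briquette_1","crock","jar"):
        for d in spotter.trace(c,n): print(c,n,round(d["score"],2),np.round(d["rect"]))
    for n in ("slot_a","briquette_1"):
        for d in spotter.mark_of(c,n): print(c,n,round(d["score"],2),np.round(d["position"],1))
E
```

```text
pics
{'clock': 0.0, 'joint_pos': array([ 8.89289628e+01,  2.05895110e+01,  6.33347641e-01, -1.85755885e-02,
       -7.01354480e+01, -1.65067461e+01]), 'qvel': array([-0.04052244,  0.01793953, -0.05194312,  0.10847169, -0.05543308,
        0.01973296]), 'tau': array([ 6.83572307e-04, -5.82715702e+01,  2.93057334e+01,  6.99730799e+00,
        7.06884879e-03, -1.45002259e-04]), 'tool_pos': array([0.20374309, 0.64302341, 0.23664601]), 'orientation': array([   5.71626498,   89.90673869, -101.8678442 ]), 'force': array([-1.0429631 ,  0.51072855,  0.43809946]), 'moment': array([ 0.00881878,  0.01047033, -0.01619769]), 'opening': 0.0873672440291681}
top 492.169536532933 492.169536532933 321.5730519632998 239.82381073117438 [[-0.0267, -0.9995, -0.0177, 0.017], [-0.9917, 0.0287, -0.1256, 0.5173], [0.1261, 0.0142, -0.9919, 1.1035], [0.0, 0.0, 0.0, 1.0]]
top fire_tray 0.69 [255. 138.  37.  44.]
top fire_tray 0.61 [308. 229. 114. 113.]
top fire_tray 0.41 [334. 230.  33.  52.]
top laid 0.78 [334. 231.  37.  54.]
top briquette_1 0.93 [399. 192.  30.  57.]
top briquette_1 0.9 [468. 194.  37.  54.]
t
[... 1098 characters left out ...]
[300. 327.  53.  44.]
scene briquette_1 0.76 [309. 419.  66.  52.]
scene briquette_1 0.73 [400. 192.  45.  43.]
scene briquette_1 0.67 [215. 256.  48.  44.]
scene briquette_1 0.58 [154. 284.  52.  47.]
scene crock 0.75 [366. 158.  37.  38.]
scene jar 0.6 [436. 254.  28.  48.]
scene jar 0.49 [334. 252. 106.  87.]
scene slot_a 0.98 [352.6 234.8]
scene slot_a 0.92 [312.7 264.1]
scene slot_a 0.92 [314.7 237.9]
scene slot_a 0.66 [349.8 267.1]
scene briquette_1 0.87 [307.8 421.2]
scene briquette_1 0.86 [154.8 291.3]
scene briquette_1 0.73 [196.8 325.9]
scene briquette_1 0.72 [302.4 331.3]
scene briquette_1 0.64 [250.6 377.1]
scene briquette_1 0.63 [398.4 197.4]
scene briquette_1 0.61 [214.2 260.3]
```

View pics/top0.png

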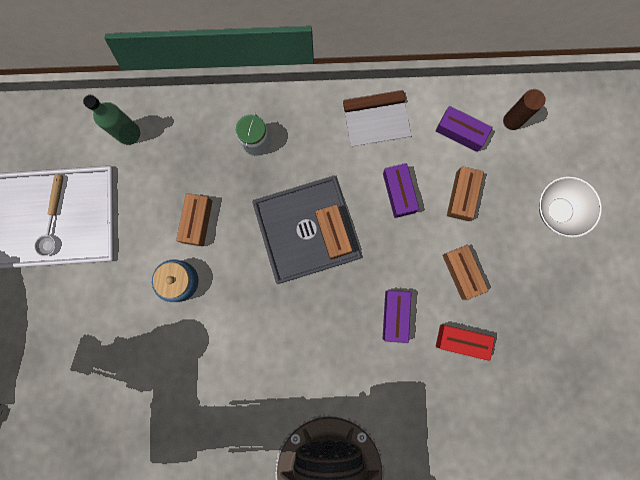

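View pics/scene0.png

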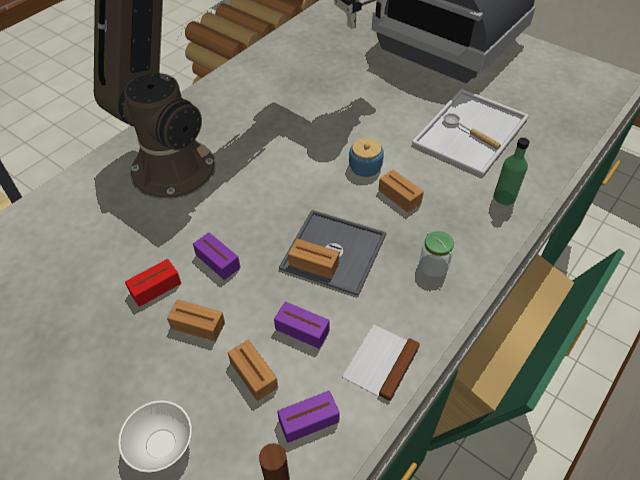

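The top view shows three plain brown loose briquettes at about (195,220), (467,194) and (466,272). The purple and red ones are look-alikes. The tray is centred near (308,229), with the laid briquette on its right side towards the lower-right corner. Next I'll measure the grooves and the tray outline.

```bash
cat >h.py <<'E'
import numpy as np,cv2
from plant import ctrl,viewer,spotter
from scipy.spatial.transform import Rotation as Ro
def cam(s,obs=None):
    K=np.array([[s["fx"],0,s["cx"]],[0,s["fy"],s["cy"]],[0,0,1]])
    if "camera_from_world" in s: C=np.array(s["camera_from_world"])
    else:
        T=np.eye(4);T[:3,:3]=Ro.from_euler("xyz",obs["orientation"],degrees=True).as_matrix();T[:3,3]=obs["tool_pos"]
        C=np.linalg.inv(T@np.array(s["T_tool_cam"]))
    return K,C
def plane(uv,K,C,z):
    uv=np.atleast_2d(np.asarray(uv,float)); R,t=C[:3,:3],C[:3,3]; o=-R.T@t
    d=(np.c_[uv,np.ones(len(uv))]@np.linalg.inv(K).T)@R
    return o+d*((z-o[2])/d[:,2])[:,None]
def proj(p,K,C):
    q=(np.atleast_2d(p)@C[:3,:3].T+C[:3,3])@K.T
    return q[:,:2]/q[:,2:]
def groove(px,mask):
    """groove centroid + direction endpoints inside a briquette mask (dark pixels away from the border)"""
    hsv=cv2.cvtColor(px,cv2.COLOR_RGB2HSV); v=hsv[...,2].astype(float)
    m=cv2.erode(mask.astype(np.uint8),np.ones((3,3)),iterations=2)>0
    med=np.percentile(v[m],75); d=((v<.62*med)&m).astype(np.uint8)
    n,l,st,ce=cv2.connectedComponentsWithStats(d)
    if n<2: return None
    k=1+st[1:,4].argmax(); pts=np.argwhere(l==k)[:,::-1].astype(np.float32)
    (c,wh,a)=cv2.minAreaRect(pts); b=cv2.boxPoints((c,wh,a))
    if wh[0]<wh[1]: e=[(b[0]+b[3])/2,(b[1]+b[2])/2]
    else: e=[(b[0]+b[1])/2,(b[2]+b[3])/2]
    return np.array(pts.mean(0)),np.array(e),len(pts),wh
E
python3 - <<'E'
from h import *
B={}
for c in ("top","scene"):
    s=viewer.snapshot(c);K,C=cam(s);px=s["pixels"];B[c]=[]
    # brown: hue 5-20
    h=cv2.cvtColor(px,cv2.COLOR_RGB2HSV)
    for d in spotter.trace(c,"briquette_1")+spotter.trace(c,"laid"):
        m=d["pixels"]; hue=np.median(h[...,0][m])
        if not(8<hue<25): continue
        # fill in groove: convex hull
        hull=cv2.convexHull(np.argwhere(m)[:,::-1].astype(np.int32)); mm=np.zeros(m.shape,np.uint8);cv2.fillConvexPoly(mm,hull,1)
        g=groove(px,mm>0)
        if g is None: print(c,"nogroove",d["rect"]);continue
        w=plane(g[0],K,C,.048)[0]; e=plane(g[1],K,C,.048); dd=e[1]-e[0]
        B[c].append((g[0],w));print(c,np.round(g[0],1),g[2],np.round(g[3],1),"w",np.round(w,4),"yaw",round(np.degrees(np.arctan2(dd[1],dd[0]))%180,1),"len",round(np.linalg.norm(dd),3))
    B[c+"K"]=(K,C)
    for d in spotter.trace(c,"fire_tray")[:2]:
        hull=cv2.convexHull(np.argwhere(d["pixels"])[:,::-1].astype(np.int32))
        q=plane(hull[:,0],K,C,.010)[:,:2].astype(np.float32); r=cv2.minAreaRect(q); print(c,"tray",r)
    for n,z in (("crock",.087),("jar",.098)):
        for d in spotter.trace(c,n)[:1]:
            print(c,n,plane(d["rect"][:2],K,C,z/2)[0])
Kt,Ct=B["topK"];Ks,Cs=B["sceneK"]
for u,w in B["top"]:
    v,_=min(B["scene"],key=lambda x:np.linalg.norm(x[1]-w))
    X=cv2.triangulatePoints(Kt@Ct[:3],Ks@Cs[:3],np.array(u,float).reshape(2,1),np.array(v,float).reshape(2,1))
    print("tri",np.round((X[:3]/X[3]).ravel(),4))
E
```

```text
top [467.4 191.3] 106 [ 2.8 38.1] w [ 0.6181 -0.3351  0.048 ] yaw 164.6 len 0.09
top [467.4 271.2] 108 [40.3  3. ] w [ 0.4351 -0.3233  0.048 ] yaw 20.5 len 0.089
top [203.9 222.6] 148 [ 3.6 42.8] w [0.5633 0.2715 0.048 ] yaw 169.3 len 0.099
top [333.4 230.8] 101 [39.2  2.5] w [ 0.5356 -0.0252  0.048 ] yaw 16.1 len 0.09
top tray ((0.5478345155715942, 0.03896693140268326), (0.2091628760099411, 0.2098175436258316), 15.950304985046387)
top tray ((0.43376830220222473, 0.34896719455718994), (0.09855040162801743, 0.10844910144805908), 0.28589731454849243)
top crock [0.43337799 0.34128449 0.0435    ]
top jar [0.76659204 0.14897177 0.049     ]
scene [260.8 387.1] 194 [41.8 21.6] w [ 0.6662 -0.3602  0.048 ] yaw 18.5 len 0.088
scene [198.8 328. ] 338 [20.3 51. ] w [ 0.4664 -0.3408  0.048 ] yaw 43.3 len 0.111
scene [399.9 196.2] 309 [42.2 16.7] w [0.5953 0.2623 0.048 ] yaw 9.7 len 0.112
scene [312.2 265.5] 342 [45.7 14.1] w [ 0.5557 -0.0544  0.048 ] yaw 29.4 len 0.109
scene tray ((0.5465008020401001, 0.0403212234377861), (0.21134068071842194, 0.21538878977298737), 16.32478141784668)
scene crock [0.4384255  0.33781067 0.0435    ]
scene jar [0.76721106 0.1568339  0.049     ]
tri [ 0.638  -0.3466 -0.0132]
tri [ 0.4409 -0.3307  0.0081]
tri [0.5759 0.2872 0.0124]
tri [ 0.5384 -0.0289  0.0079]
```

```bash
cat >>h.py <<'E'
TRAY=(0.547,0.0395,16.1)   # x,y,yaw
def slot(dx,dy):
    a=np.radians(TRAY[2]);return TRAY[0]+dx*np.cos(a)-dy*np.sin(a),TRAY[1]+dx*np.sin(a)+dy*np.cos(a)
def go(x,y,z,jaw=None,flip=0):
    """print shift/turn in tool axes to bring TCP to x,y,z with jaw axis at world yaw jaw"""
    o=ctrl.get_obs();R=Ro.from_euler("xyz",o["orientation"],degrees=True).as_matrix()
    cur=np.degrees(np.arctan2(R[1,2],R[0,2])); d=0
    if jaw is not None:
        d=(jaw-cur+90)%180-90+180*flip
        c,s=np.cos(np.radians(cur+d)),np.sin(np.radians(cur+d))
        X=np.array([0,0,-1.]);Z=np.array([c,s,0]);D=np.c_[X,np.cross(Z,X),Z]
    else: D=R
    rv=Ro.from_matrix(R.T@D).as_rotvec(); t=R.T@(np.array([x,y,z])-o["tool_pos"])
    print("t",o["clock"],"pos",np.round(o["tool_pos"],4),"jaw",round(cur,1),"turn",round(d,1),"j",np.round(o["joint_pos"],0),"F",np.round(o["force"],1),"open",round(o["opening"],4))
    print("  txyz",np.round(t,4),"axyz",np.round(rv,3),"rows",int(np.ceil(max(np.linalg.norm(t)/.0417,np.linalg.norm(rv)/.125))),"j6 after ~",np.round(o["joint_pos"][5]+np.array([1,-1])*d - np.array([1,-1])*(np.degrees(np.arctan2(y,x))-o["joint_pos"][0]),0))
E
python3 -c "
from h import *
go(.55,.29,.24,79.5);go(.55,.29,.24,79.5,1)
import plant
s=viewer.snapshot('wrist');print(s['fx'],s['T_tool_cam'])"
```

```text
t 1.4 pos [0.2039 0.6435 0.2376] jaw -107.6 turn 7.1 j [ 89.  21.   1.  -0. -70. -17.] F [-0.2 -0.4 -0.4] open 0.088
  txyz [-0.0024  0.4367  0.2324] axyz [-0.124  0.     0.   ] rows 12 j6 after ~ [ 52. -85.]
t 1.4 pos [0.2039 0.6435 0.2376] jaw -107.6 turn 187.1 j [ 89.  21.   1.  -0. -70. -17.] F [-0.2 -0.4 -0.4] open 0.088
  txyz [-0.0024  0.4367  0.2324] axyz [ 3.018  0.    -0.   ] rows 25 j6 after ~ [ 232. -265.]
342.9379909595937 [[-4.20070159e-04 -2.64901874e-01  9.64275283e-01 -1.47118270e-01]
 [ 8.30216202e-04 -9.64275128e-01 -2.64901470e-01  7.11895039e-02]
 [ 9.99999567e-01  6.89279760e-04  6.24989035e-04 -1.00231771e-04]
 [ 0.00000000e+00  0.00000000e+00  0.00000000e+00  1.00000000e+00]]
```

```bash
python3 -m creep '[{"gripper":0.0876,"tx":0,"ty":0.437,"tz":0.232,"ax":-0.124},{"gripper":0.0876,"tx":0,"ty":0.437,"tz":0.232,"ax":-0.124},{"gripper":0.0876,"tx":0,"ty":0.437,"tz":0.232,"ax":-0.124},{"gripper":0.0876,"tx":0,"ty":0.437,"tz":0.232,"ax":-0.124},{"gripper":0.0876,"tx":0,"ty":0.437,"tz":0.232,"ax":-0.124},{"gripper":0.0876,"tx":0,"ty":0.437,"tz":0.232,"ax":-0.124},{"gripper":0.0876,"tx":0,"ty":0.437,"tz":0.232,"ax":-0.124},{"gripper":0.0876,"tx":0,"ty":0.437,"tz":0.232,"ax":-0.124},{"gripper":0.0876,"tx":0,"ty":0.437,"tz":0.232,"ax":-0.124},{"gripper":0.0876,"tx":0,"ty":0.437,"tz":0.232,"ax":-0.124},{"gripper":0.0876,"tx":0,"ty":0.437,"tz":0.232,"ax":-0.124},{"gripper":0.0876,"tx":0,"ty":0.437,"tz":0.232,"ax":-0.124},{"gripper":0.0876,"tx":0,"ty":0.437,"tz":0.232,"ax":-0.124},{"gripper":0.0876,"tx":0,"ty":0.437,"tz":0.232,"ax":-0.124}]'
cat >>h.py <<'E'
def look(fn=None):
    """wrist picture: brown grooves -> centre/yaw at top-face height"""
    o=ctrl.get_obs();s=viewer.snapshot("wrist");K,C=cam(s,o);px=s["pixels"]
    if fn: cv2.imwrite(fn,px[:,:,::-1])
    out=[]
    for d in spotter.trace("wrist","briquette_1")+spotter.trace("wrist","laid"):
        m=d["pixels"];h=cv2.cvtColor(px,cv2.COLOR_RGB2HSV);hue=np.median(h[...,0][m])
        hull=cv2.convexHull(np.argwhere(m)[:,::-1].astype(np.int32));mm=np.zeros(m.shape,np.uint8);cv2.fillConvexPoly(mm,hull,1)
        g=groove(px,mm>0)
        if g is None: continue
        w=plane(g[0],K,C,.048)[0];e=plane(g[1],K,C,.048);dd=e[1]-e[0]
        print("hue",hue,"sc",round(d["score"],2),"px",np.round(g[0],1),"rect",np.round(d["rect"]),"wh",np.round(g[3],1),"w",np.round(w,4),"yaw",round(np.degrees(np.arctan2(dd[1],dd[0]))%180,1),"len",round(np.linalg.norm(dd),3))
        out.append((g[0],w))
    return out,K,C
E
python3 -c "
from h import *
go(.56,.29,.24,79.5);look('pics/w1.png')"
```

```text
t 1.45 pos [0.2039 0.6435 0.2376] jaw -107.6 turn 7.1 j [ 89.  21.   1.   0. -70. -17.] F [ 0.1 -0.2 -0.2] open 0.0876
  txyz [-0.0024  0.4463  0.2294] axyz [-0.123 -0.    -0.   ] rows 13 j6 after ~ [ 52. -85.]invalid input
```

View pics/w1.png

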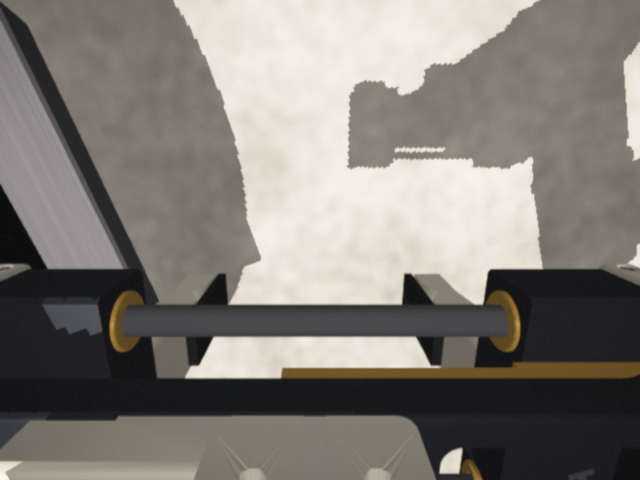

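The move was refused (no motion), so every key is probably required. The picture still shows bare counter ahead of the fingers, with tool +y up in the image.

```bash
python3 -m creep '[{"gripper":0.0876,"tx":0,"ty":0.437,"tz":0.232,"ax":-0.124,"ay":0,"az":0},{"gripper":0.0876,"tx":0,"ty":0.437,"tz":0.232,"ax":-0.124,"ay":0,"az":0},{"gripper":0.0876,"tx":0,"ty":0.437,"tz":0.232,"ax":-0.124,"ay":0,"az":0},{"gripper":0.0876,"tx":0,"ty":0.437,"tz":0.232,"ax":-0.124,"ay":0,"az":0},{"gripper":0.0876,"tx":0,"ty":0.437,"tz":0.232,"ax":-0.124,"ay":0,"az":0},{"gripper":0.0876,"tx":0,"ty":0.437,"tz":0.232,"ax":-0.124,"ay":0,"az":0},{"gripper":0.0876,"tx":0,"ty":0.437,"tz":0.232,"ax":-0.124,"ay":0,"az":0},{"gripper":0.0876,"tx":0,"ty":0.437,"tz":0.232,"ax":-0.124,"ay":0,"az":0},{"gripper":0.0876,"tx":0,"ty":0.437,"tz":0.232,"ax":-0.124,"ay":0,"az":0},{"gripper":0.0876,"tx":0,"ty":0.437,"tz":0.232,"ax":-0.124,"ay":0,"az":0},{"gripper":0.0876,"tx":0,"ty":0.437,"tz":0.232,"ax":-0.124,"ay":0,"az":0},{"gripper":0.0876,"tx":0,"ty":0.437,"tz":0.232,"ax":-0.124,"ay":0,"az":0},{"gripper":0.0876,"tx":0,"ty":0.437,"tz":0.232,"ax":-0.124,"ay":0,"az":0},{"gripper":0.0876,"tx":0,"ty":0.437,"tz":0.232,"ax":-0.124,"ay":0,"az":0}]'
python3 -c "
from h import *
go(.56,.29,.24,79.5);look('pics/w2.png')"
```

```text
clock: 2.77
tool_pos: [0.5516, 0.2884, 0.2373]
orientation: [-25.3, 90.0, -126.0]
force: [-0.1, 1.0, 0.1]
opening: 0.0875
t 2.7667 pos [0.5516 0.2884 0.2373] jaw -100.7 turn 0.2 j [ 46.  16.  -6.   0. -68.  34.] F [-0.1  1.   0.1] open 0.0875
  txyz [-0.0027  0.0079 -0.0031] axyz [-0.003  0.     0.   ] rows 1 j6 after ~ [52. 15.]
hue 13.0 sc 0.9 px [298.6 193.2] rect [298. 194.  61. 111.] wh [91.1  6. ] w [0.5776 0.2992 0.048 ] yaw 169.3 len 0.09
hue 12.0 sc 0.96 px [596.5 166.8] rect [602. 171.  75. 131.] wh [ 68.8 124.6] w [0.5496 0.0121 0.048 ] yaw 172.9 len 0.117
hue 130.0 sc 0.29 px [616.8  69.8] rect [527. 157. 222. 258.] wh [72.7 11.2] w [ 0.6337 -0.0033  0.048 ] yaw 18.6 len 0.066
```

View pics/w2.png

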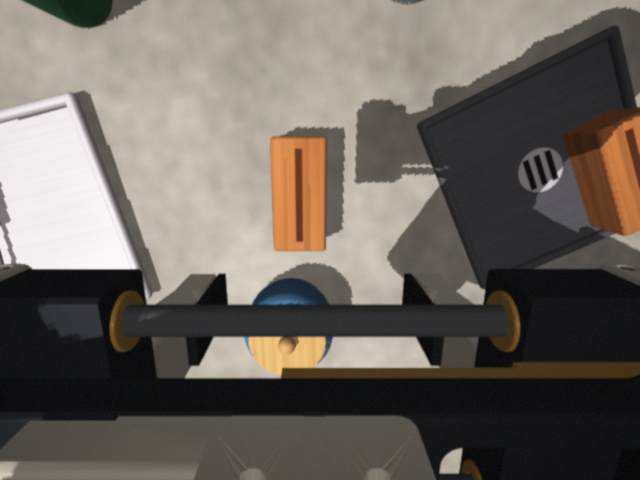

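The wrist view shows the brown briquette at (298,193), with its groove aligned with the fingers, the crock at (288,335), and the tray at right. I'll descend part way over the grip point and look again to get the height.

```bash
python3 -m creep '[{"gripper":0.0876,"tx":0.04,"ty":0.006,"tz":-0.015,"ax":0,"ay":0,"az":0},{"gripper":0.0876,"tx":0.08,"ty":0.006,"tz":-0.015,"ax":0,"ay":0,"az":0},{"gripper":0.0876,"tx":0.09,"ty":0.006,"tz":-0.015,"ax":0,"ay":0,"az":0},{"gripper":0.0876,"tx":0.09,"ty":0.006,"tz":-0.015,"ax":0,"ay":0,"az":0}]'
python3 - <<'E'
from h import *
a,K,C=look('pics/w3.png')
# first view (from w2) pose
T=np.eye(4);T[:3,:3]=Ro.from_euler("xyz",[-25.3,90,-126],degrees=True).as_matrix();T[:3,3]=[.5516,.2884,.2373]
s=viewer.snapshot("wrist");C0=np.linalg.inv(T@np.array(s["T_tool_cam"]))
u=min(a,key=lambda q:np.linalg.norm(q[1][:2]-[.5776,.2992]))[0]
X=cv2.triangulatePoints(K@C0[:3],K@C[:3],np.array([[298.6],[193.2]]),np.array(u,float).reshape(2,1));print("tri",(X[:3]/X[3]).ravel())
t=viewer.snapshot("top");Kt,Ct=cam(t)
for p in ([.5776,.2992,.048],[.564,.293,.048]): print(proj(p,Kt,Ct))
px=t["pixels"][190:250,160:235];cv2.imwrite("pics/c.png",cv2.resize(px[:,:,::-1],None,fx=8,fy=8,interpolation=0))
E
```

```text
clock: 3.25
tool_pos: [0.5564, 0.3034, 0.1442]
orientation: [-38.2, 89.6, -138.6]
force: [0.2, -1.0, 0.5]
opening: 0.0878
hue 12.0 sc 0.82 px [327.3 189.5] rect [316. 214.  80. 152.] wh [ 44.4 138.3] w [0.593  0.2869 0.048 ] yaw 169.7 len 0.101
tri [0.6019015  0.28979235 0.16966792]
[[191.97817109 216.83405096]]
[[194.62575364 222.58793513]]
```

View pics/c.png

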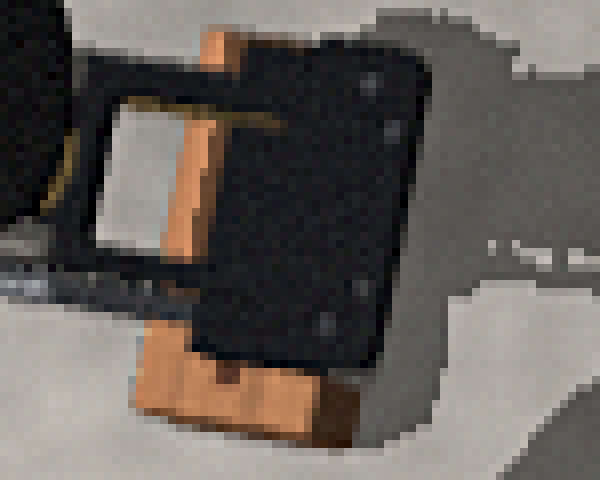

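```bash
python3 - <<'E'
s=open('h.py').read()
a=s.index("    k=1+st[1:,4].argmax()"); b=s.index("    (c,wh,a)=cv2.minAreaRect(pts)")
s=s[:a]+"""    best=None
    for k in range(1,n):
        if st[k,4]<30: continue
        p=np.argwhere(l==k)[:,::-1].astype(np.float32); w,hh=cv2.minAreaRect(p)[1]; r=max(w,hh)/(min(w,hh)+1)
        if best is None or r>best[0]: best=(r,p)
    if best is None: return None
    pts=best[1]
"""+s[b:]
open('h.py','w').write(s)
E
python3 - <<'E'
from h import *
go(.5599,.3025,.05,79.3)
a,K,C=look('pics/w4.png')
T=np.eye(4);T[:3,:3]=Ro.from_euler("xyz",[-25.3,90,-126],degrees=True).as_matrix();T[:3,3]=[.5516,.2884,.2373]
s=viewer.snapshot("wrist");C0=np.linalg.inv(T@np.array(s["T_tool_cam"]))
if a:
  X=cv2.triangulatePoints(K@C0[:3],K@C[:3],np.array([[298.6],[193.2]]),np.array(a[0][0],float).reshape(2,1));print("tri",(X[:3]/X[3]).ravel())
t=viewer.snapshot("top");Kt,Ct=cam(t);px=cv2.imread("pics/top0.png")[:,:,::-1].copy()
for r in ([172,190,220,250],[315,200,360,262],[440,160,495,225],[440,240,495,305]):
    sub=np.zeros(px.shape[:2],bool);sub[r[1]:r[3],r[0]:r[2]]=1
    h=cv2.cvtColor(px,cv2.COLOR_RGB2HSV); m=sub&(h[...,0]>5)&(h[...,0]<20)&(h[...,1]>110)
    hull=cv2.convexHull(np.argwhere(m)[:,::-1].astype(np.int32));mm=np.zeros(m.shape,np.uint8);cv2.fillConvexPoly(mm,hull,1)
    g=groove(px,mm>0);z=.052 if r[0]==315 else .048
    e=plane(g[1],Kt,Ct,z);dd=e[1]-e[0];print("top",g[0],g[3],plane(g[0],Kt,Ct,z)[0],np.degrees(np.arctan2(dd[1],dd[0]))%180)
E
```

```text
t 3.5 pos [0.5599 0.305  0.1503] jaw -100.4 turn -0.3 j [ 46.  21. -11.   0. -58.  33.] F [0.1 1.3 0.4] open 0.0879
  txyz [1.003e-01 1.000e-04 2.800e-03] axyz [ 0.005 -0.003 -0.003] rows 3 j6 after ~ [51. 16.]
hue 12.0 sc 0.78 px [326.5 196.4] rect [318. 218.  76. 150.] wh [133.  59.] w [0.5917 0.2906 0.048 ] yaw 170.1 len 0.1
tri [0.59366031 0.2927496  0.11156758]
top [191.59091 218.09091] (2.7456259727478027, 38.83099365234375) [0.57469195 0.30007599 0.048     ] 169.10063280005326
top [333.42575 230.80199] (39.205108642578125, 2.518528938293457) [ 0.53502162 -0.02517922  0.052     ] 16.051170961996263
top [467.37964 191.43518] (2.820096015930176, 38.0712890625) [ 0.6178119  -0.33500724  0.048     ] 164.22565743174877
top [454.7742  275.48386] (43.86295700073242, 2.335296154022217) [ 0.42627594 -0.29457861  0.048     ] 20.708567227630738
```

View pics/w4.png

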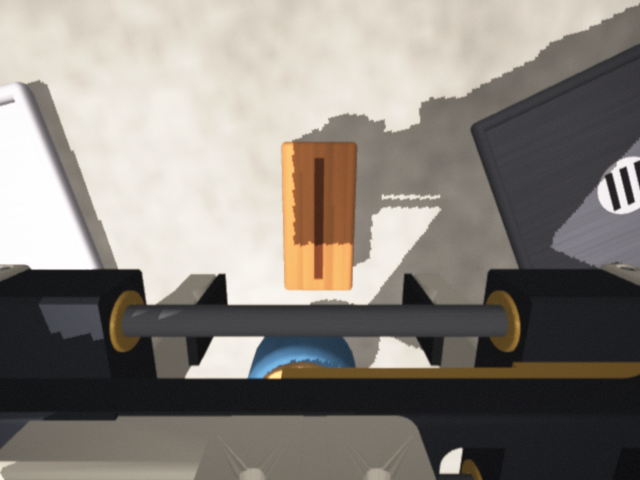

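The view shows the groove centre at about (319,218), partly in the arm's shadow. The crock is clear below.

```bash
python3 - <<'E'
from h import *
o=ctrl.get_obs();s=viewer.snapshot("wrist");K,C=cam(s,o)
T=np.eye(4);T[:3,:3]=Ro.from_euler("xyz",[-25.3,90,-126],degrees=True).as_matrix();T[:3,3]=[.5516,.2884,.2373]
C0=np.linalg.inv(T@np.array(s["T_tool_cam"]))
print(plane([319,218],K,C,.048))
X=cv2.triangulatePoints(K@C0[:3],K@C[:3],np.array([[298.6],[193.2]]),np.array([[319.],[218.]]));print("tri",(X[:3]/X[3]).ravel())
go(.5583,.303,.027,79.3)
E
```

```text
[[0.5762957  0.29761351 0.048     ]]
tri [0.58064896 0.297394   0.06930856]
t 3.8 pos [0.5592 0.304  0.1482] jaw -100.5 turn -0.2 j [ 46.  21. -11.   0. -58.  33.] F [-0.1  0.  -1. ] open 0.0872
  txyz [ 0.1212 -0.0008  0.0012] axyz [ 0.004 -0.001 -0.001] rows 3 j6 after ~ [51. 16.]
```

```bash
python3 -m creep '[{"gripper":0.0876,"tx":0.04,"ty":-0.001,"tz":0.002,"ax":0,"ay":0,"az":0},{"gripper":0.0876,"tx":0.08,"ty":-0.001,"tz":0.002,"ax":0,"ay":0,"az":0},{"gripper":0.0876,"tx":0.105,"ty":-0.001,"tz":0.002,"ax":0,"ay":0,"az":0},{"gripper":0.0876,"tx":0.122,"ty":-0.001,"tz":0.002,"ax":0,"ay":0,"az":0},{"gripper":0.0876,"tx":0.122,"ty":-0.001,"tz":0.002,"ax":0,"ay":0,"az":0},{"gripper":0.04,"tx":0.122,"ty":-0.001,"tz":0.002,"ax":0,"ay":0,"az":0},{"gripper":0.04,"tx":0.122,"ty":-0.001,"tz":0.002,"ax":0,"ay":0,"az":0},{"gripper":0.04,"tx":0.122,"ty":-0.001,"tz":0.002,"ax":0,"ay":0,"az":0},{"gripper":0.04,"tx":0.122,"ty":-0.001,"tz":0.002,"ax":0,"ay":0,"az":0},{"gripper":0.04,"tx":0.122,"ty":-0.001,"tz":0.002,"ax":0,"ay":0,"az":0},{"gripper":0.04,"tx":0.122,"ty":-0.001,"tz":0.002,"ax":0,"ay":0,"az":0}]'
python3 -c "
from h import *
go(*slot(.030-.018,.060),.16,106.1)"
```

```text
clock: 4.72
tool_pos: [0.558, 0.3026, 0.0265]
orientation: [146.4, 89.9, 46.0]
force: [-2.0, -0.2, 6.5]
opening: 0.0539
t 4.7167 pos [0.558  0.3026 0.0265] jaw -100.5 turn 26.6 j [ 46.  28. -18.   0. -44.  33.] F [-2.  -0.2  6.5] open 0.0539
  txyz [-0.1337  0.021   0.2015] axyz [-0.464 -0.001 -0.001] rows 6 j6 after ~ [ 96. -29.]
```

```bash
python3 -m creep '[{"gripper":0.04,"tx":-0.03,"ty":0,"tz":0,"ax":0,"ay":0,"az":0},{"gripper":0.04,"tx":-0.07,"ty":0,"tz":0,"ax":0,"ay":0,"az":0},{"gripper":0.04,"tx":-0.11,"ty":0.01,"tz":0.01,"ax":-0.1,"ay":0,"az":0},{"gripper":0.04,"tx":-0.134,"ty":0.015,"tz":0.04,"ax":-0.2,"ay":0,"az":0},{"gripper":0.04,"tx":-0.134,"ty":0.021,"tz":0.08,"ax":-0.3,"ay":0,"az":0},{"gripper":0.04,"tx":-0.134,"ty":0.021,"tz":0.12,"ax":-0.4,"ay":0,"az":0},{"gripper":0.04,"tx":-0.134,"ty":0.021,"tz":0.16,"ax":-0.464,"ay":0,"az":0},{"gripper":0.04,"tx":-0.134,"ty":0.021,"tz":0.19,"ax":-0.464,"ay":0,"az":0},{"gripper":0.04,"tx":-0.134,"ty":0.021,"tz":0.2015,"ax":-0.464,"ay":0,"az":0},{"gripper":0.04,"tx":-0.134,"ty":0.021,"tz":0.2015,"ax":-0.464,"ay":0,"az":0},{"gripper":0.04,"tx":-0.134,"ty":0.021,"tz":0.2015,"ax":-0.464,"ay":0,"az":0}]'
python3 -c "
from h import *
look('pics/w5.png')
go(*slot(.030-.018,.060),.031,106.1)"
```

```text
clock: 5.63
tool_pos: [0.5414, 0.0996, 0.1596]
orientation: [-168.7, 90.0, 117.3]
force: [0.0, 0.1, -4.1]
opening: 0.0538
hue 13.0 sc 0.75 px [321.7 301.8] rect [314. 253. 149. 228.] wh [196. 136.] w [0.49   0.0786 0.048 ] yaw 16.1 len 0.168
hue 12.0 sc 0.88 px [437.8 259.5] rect [458. 253.  90.  92.] wh [78.9 73.5] w [5.51e-01 1.00e-04 4.80e-02] yaw 40.9 len 0.067
t 5.7833 pos [0.5419 0.1011 0.1594] jaw -73.8 turn -0.1 j [ 31.  13. -21.  -0. -56.  75.] F [-0.3  0.3 -3.9] open 0.0541
  txyz [ 0.1284 -0.0002  0.0006] axyz [ 0.001 -0.     0.   ] rows 4 j6 after ~ [96. 55.]
```

View pics/w5.png

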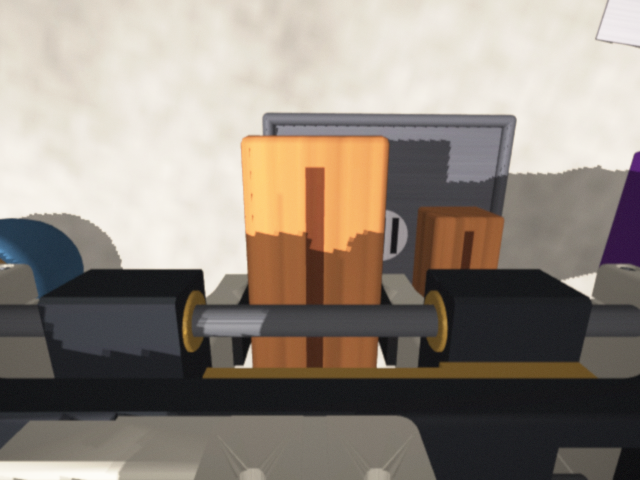

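The briquette is held square. The tray's far rim runs level from (264,114) to (516,116). I'll check both in world coordinates.

```bash
python3 - <<'E'
from h import *
o=ctrl.get_obs();s=viewer.snapshot("wrist");K,C=cam(s,o)
p=plane([[264,114],[516,116]],K,C,.009);print(p, [slot(.1,.1),slot(.1,-.1)])
zt=o["tool_pos"][2]-.027+.048
q=plane([[247,137],[388,137]],K,C,zt);print(q.mean(0),np.linalg.norm(q[0]-q[1]),"ahead",np.linalg.norm(q.mean(0)[:2]-o["tool_pos"][:2]))
p=plane([[420,209],[499,213]],K,C,.052);print("laid far end",p.mean(0),slot(.027,-.06))
go(*slot(.030-.018,.060),.031,106.1)
E
```

```text
[[ 0.62072134  0.16699859  0.009     ]
 [ 0.67689496 -0.03188458  0.009     ]] [(np.float64(0.6153464500855217), np.float64(0.1633093807459972)), (np.float64(0.6708093807459972), np.float64(-0.028846450085521627))]
[0.61255443 0.12061509 0.18040934] 0.049777546201553 ahead 0.0733024028477412
laid far end [0.59330546 0.00208825 0.052     ] (np.float64(0.5895799163603977), np.float64(-0.010659253610291443))
t 5.8333 pos [0.5419 0.1012 0.1593] jaw -73.8 turn -0.1 j [ 31.  13. -21.  -0. -56.  75.] F [-0.3 -0.3 -4. ] open 0.0539
  txyz [ 1.283e-01 -1.000e-04  7.000e-04] axyz [ 0.001 -0.     0.   ] rows 4 j6 after ~ [96. 55.]
```

```bash
python3 - <<'E'
from h import *
o=ctrl.get_obs();s=viewer.snapshot("wrist");K,C=cam(s,o);px=s["pixels"].astype(int)
a=np.radians(TRAY[2]);Rm=np.array([[np.cos(a),np.sin(a)],[-np.sin(a),np.cos(a)]])
f=lambda uv,z:np.round(((plane(uv,K,C,z)[:,:2]-TRAY[:2])@Rm.T)*1e3,1)
print("corners",f([[264,114],[516,116]],.009),"groove",f([[468,233],[470,260]],.052),"laid far end",f([[428,208],[500,214]],.052),"grate left/right",f([[407,236],[397,236]],.004))
print("tool",((o["tool_pos"][:2]-TRAY[:2])@Rm.T)*1e3)
g=px.sum(2)//3
print("row sect rim far, col 450:",g[105:140,450]);print("row 150, cols 255-285",g[150,255:285]);print("row150 495-525",g[150,490:525]);print("row 225 cols 405-510",g[225,405:510:1])
E
```

```text
corners [[ 106.1  102.1]
 [ 105.  -104.5]] groove [[ 17.  -57.1]
 [ -4.9 -61.3]] laid far end [[ 36.4 -24.7]
 [ 31.9 -79.5]] grate left/right [[  1.5 -24. ]
 [  1.5 -14.8]]
tool [12.16486117 60.70549778]
row sect rim far, col 450: [230 229 231 230 229 230 230 230 232 228 204 139 110 116 125 128 132 128
 124 117 107  94  85  94 121 133 137 137 137 141 136 135 134 133 135]
row 150, cols 255-285 [194 195 195 196 195 194 193 193 193 192 190 190 188 187 187 188 187 184
 185 185 186 187 190 189 189 189 186 186 186 186]
row150 495-525 [134 135 134 135 132 134 132 134 134 130 116  86  87 105 118 122 123 139
 145 141 132 125 115 134 194 226 232 232 232 231 230 230 229 228 226]
row 225 cols 405-510 [149 134  99  74  68  69  68  67  67  64  70  69  69  64  57  55  57  57
  53  52  50  50  57  59  61  59  59  61  59  56  59  67  79  85  89  95
  97  99 102 103 101 102 102 103 103 104 105 105 105 108 105 104  96  92
  89  89  90  89  90  93  94  97  99 103 103 102 101 102 100 100 101 101
  98 100 102 100 101 103 102 102 101 101 102  95  90  92  94  93  96  96
  98 101  97  98 100  99  98 100 100  97 104 120 127 131 129]
```

```bash
python3 -m creep '[{"gripper":0.04,"tx":0.03,"ty":0.002,"tz":0.001,"ax":0,"ay":0,"az":0},{"gripper":0.04,"tx":0.065,"ty":0.002,"tz":0.001,"ax":0,"ay":0,"az":0},{"gripper":0.04,"tx":0.095,"ty":0.002,"tz":0.001,"ax":0,"ay":0,"az":0},{"gripper":0.04,"tx":0.113,"ty":0.002,"tz":0.001,"ax":0,"ay":0,"az":0},{"gripper":0.04,"tx":0.12,"ty":0.002,"tz":0.001,"ax":0,"ay":0,"az":0},{"gripper":0.04,"tx":0.124,"ty":0.002,"tz":0.001,"ax":0,"ay":0,"az":0},{"gripper":0.04,"tx":0.1265,"ty":0.002,"tz":0.001,"ax":0,"ay":0,"az":0},{"gripper":0.04,"tx":0.1275,"ty":0.002,"tz":0.001,"ax":0,"ay":0,"az":0},{"gripper":0.04,"tx":0.128,"ty":0.002,"tz":0.001,"ax":0,"ay":0,"az":0}]'
```

```text
clock: 6.63
tool_pos: [0.5447, 0.1004, 0.0326]
orientation: [99.9, 89.9, 26.1]
force: [-0.3, -0.1, -3.2]
opening: 0.0538
```

```bash
python3 -m creep '[{"gripper":0.04,"tx":0.0005,"ty":0,"tz":0,"ax":0,"ay":0,"az":0},{"gripper":0.04,"tx":0.001,"ty":0,"tz":0,"ax":0,"ay":0,"az":0},{"gripper":0.04,"tx":0.001,"ty":0,"tz":0,"ax":0,"ay":0,"az":0}]'
```

```text
clock: 6.88
tool_pos: [0.5442, 0.1, 0.0312]
orientation: [104.0, 89.9, 30.2]
force: [-1.0, 0.2, -3.7]
opening: 0.0538
```

```bash
python3 -m creep '[{"gripper":0.04,"tx":0.0008,"ty":0,"tz":0,"ax":0,"ay":0,"az":0},{"gripper":0.04,"tx":0.0015,"ty":0,"tz":0,"ax":0,"ay":0,"az":0},{"gripper":0.04,"tx":0.0015,"ty":0,"tz":0,"ax":0,"ay":0,"az":0}]'
```

```text
clock: 7.13
tool_pos: [0.5442, 0.0999, 0.0305]
orientation: [90.5, 89.9, 16.6]
force: [-4.7, -0.0, 9.6]
opening: 0.0537
```

```bash
python3 -m creep '[{"gripper":0.07,"tx":0,"ty":0,"tz":0,"ax":0,"ay":0,"az":0},{"gripper":0.07,"tx":0,"ty":0,"tz":0,"ax":0,"ay":0,"az":0},{"gripper":0.07,"tx":0,"ty":0,"tz":0,"ax":0,"ay":0,"az":0},{"gripper":0.07,"tx":-0.02,"ty":0,"tz":0,"ax":0,"ay":0,"az":0},{"gripper":0.07,"tx":-0.06,"ty":0,"tz":0,"ax":0,"ay":0,"az":0},{"gripper":0.0876,"tx":-0.1,"ty":0,"tz":0,"ax":0,"ay":0,"az":0},{"gripper":0.0876,"tx":-0.14,"ty":0,"tz":0,"ax":0,"ay":0,"az":0},{"gripper":0.0876,"tx":-0.17,"ty":0,"tz":0,"ax":0,"ay":0,"az":0}]'
python3 -c "
from h import *
go(.59,-.327,.2,74.4)"
```

```text
clock: 7.8
tool_pos: [0.5447, 0.1, 0.2028]
orientation: [91.1, 89.8, 17.2]
force: [1.2, 1.3, 0.1]
opening: 0.084
t 7.8 pos [0.5447 0.1    0.2028] jaw -73.9 turn -31.7 j [ 31.  11. -18.   0. -61.  75.] F [1.2 1.3 0.1] open 0.084
  txyz [ 0.0025 -0.0752  0.4227] axyz [ 0.554 -0.001 -0.003] rows 11 j6 after ~ [103.  47.]
```

```bash
python3 -m creep '[{"gripper":0.0876,"tx":0,"ty":-0.075,"tz":0.423,"ax":0.554,"ay":0,"az":0},{"gripper":0.0876,"tx":0,"ty":-0.075,"tz":0.423,"ax":0.554,"ay":0,"az":0},{"gripper":0.0876,"tx":0,"ty":-0.075,"tz":0.423,"ax":0.554,"ay":0,"az":0},{"gripper":0.0876,"tx":0,"ty":-0.075,"tz":0.423,"ax":0.554,"ay":0,"az":0},{"gripper":0.0876,"tx":0,"ty":-0.075,"tz":0.423,"ax":0.554,"ay":0,"az":0},{"gripper":0.0876,"tx":0,"ty":-0.075,"tz":0.423,"ax":0.554,"ay":0,"az":0},{"gripper":0.0876,"tx":0,"ty":-0.075,"tz":0.423,"ax":0.554,"ay":0,"az":0},{"gripper":0.0876,"tx":0,"ty":-0.075,"tz":0.423,"ax":0.554,"ay":0,"az":0},{"gripper":0.0876,"tx":0,"ty":-0.075,"tz":0.423,"ax":0.554,"ay":0,"az":0},{"gripper":0.0876,"tx":0,"ty":-0.075,"tz":0.423,"ax":0.554,"ay":0,"az":0},{"gripper":0.0876,"tx":0,"ty":-0.075,"tz":0.423,"ax":0.554,"ay":0,"az":0},{"gripper":0.0876,"tx":0,"ty":-0.075,"tz":0.423,"ax":0.554,"ay":0,"az":0},{"gripper":0.0876,"tx":0,"ty":-0.075,"tz":0.423,"ax":0.554,"ay":0,"az":0}]'
cat >>h.py <<'E'
def topcheck(fn=None,crop=(240,160,375,295)):
    """tray + briquettes lying on it, from the top camera, in tray coordinates (mm)"""
    t=viewer.snapshot("top");K,C=cam(t);px=t["pixels"];h=cv2.cvtColor(px,cv2.COLOR_RGB2HSV)
    x0,y0,x1,y1=crop
    if fn: cv2.imwrite(fn,cv2.resize(px[y0:y1,x0:x1,::-1],None,fx=4,fy=4,interpolation=0))
    m=np.zeros(px.shape[:2],np.uint8);m[y0:y1,x0:x1]=1
    m=m*((h[...,0]>5)&(h[...,0]<20)&(h[...,1]>110)).astype(np.uint8)
    m=cv2.morphologyEx(m,cv2.MORPH_OPEN,np.ones((2,2)))
    n,l,st,ce=cv2.connectedComponentsWithStats(m)
    a=np.radians(TRAY[2]);Rm=np.array([[np.cos(a),np.sin(a)],[-np.sin(a),np.cos(a)]])
    for k in range(1,n):
        if st[k,4]<300: continue
        hull=cv2.convexHull(np.argwhere(l==k)[:,::-1].astype(np.int32));mm=np.zeros(m.shape,np.uint8);cv2.fillConvexPoly(mm,hull,1)
        g=groove(px,mm>0)
        if g is None: print("no groove",ce[k]);continue
        e=plane(g[1],K,C,.052);dd=e[1]-e[0]
        print("on tray: px",np.round(g[0],1),np.round(g[3],1),"tray xy",np.round((plane(g[0],K,C,.052)[0,:2]-TRAY[:2])@Rm.T*1e3,1),"yaw-tray",round((np.degrees(np.arctan2(dd[1],dd[0]))-TRAY[2]+45)%180-45,1))
E
python3 - <<'E'
from h import *
topcheck("pics/t2.png")
go(.6007,-.330,.027,74.4)
look()
E
```

```text
clock: 8.88
tool_pos: [0.5888, -0.3284, 0.1983]
orientation: [-92.4, 89.9, 161.9]
force: [0.9, 1.2, 0.0]
opening: 0.0875
on tray: px [276.  221.6] [38.9  2.5] tray xy [30.8 59.5] yaw-tray -0.1
on tray: px [333.4 230.8] [39.2  2.5] tray xy [-29.4 -58.8] yaw-tray -0.0
t 8.9333 pos [ 0.589  -0.3274  0.1986] jaw -105.7 turn 0.1 j [-13.  22.  -3.  -0. -66.  87.] F [ 0.7  0.6 -0.1] open 0.0873
  txyz [ 0.1716  0.0121 -0.0006] axyz [-0.001 -0.     0.001] rows 5 j6 after ~ [103.  71.]
hue 12.0 sc 0.85 px [325.7 181.4] rect [315. 191.  64. 130.] wh [126.  60.] w [ 0.6241 -0.3473  0.048 ] yaw 164.4 len 0.109
hue 141.0 sc 0.82 px [137.8 207.2] rect [154. 221. 136. 135.] wh [82.9  6.4] w [ 0.6469 -0.1824  0.048 ] yaw 11.9 len 0.07
hue 139.0 sc 0.58 px [295.5  42.6] rect [267.  31. 156.  62.] wh [76.5 13.2] w [ 0.734  -0.3526  0.048 ] yaw 61.3 len 0.059
hue 13.0 sc 0.55 px [347.8 336.1] rect [346. 334.  96.  69.] wh [83.9 50.2] w [ 0.4732 -0.3289  0.048 ] yaw 32.4 len 0.089
```

View pics/t2.png

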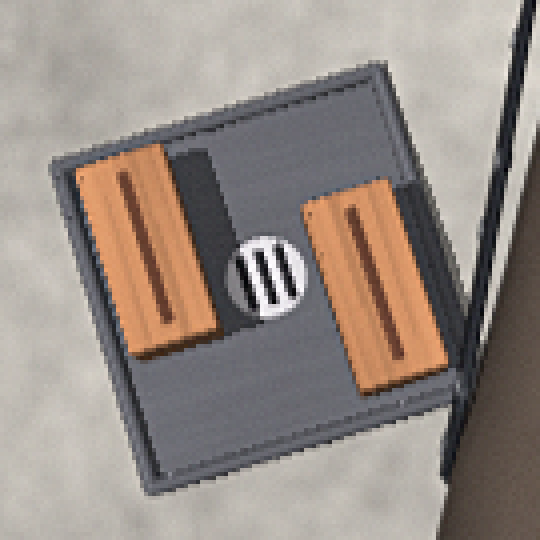

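The first briquette landed at (30.8, 59.5) mm in tray coordinates, within 0.1° of square. The laid one is unmoved at (-29.4,-58.8). Next I grasp briquette 2.

```bash
python3 -m creep '[{"gripper":0.0876,"tx":0.04,"ty":0.012,"tz":0,"ax":0,"ay":0,"az":0},{"gripper":0.0876,"tx":0.08,"ty":0.012,"tz":0,"ax":0,"ay":0,"az":0},{"gripper":0.0876,"tx":0.115,"ty":0.012,"tz":0,"ax":0,"ay":0,"az":0},{"gripper":0.0876,"tx":0.145,"ty":0.012,"tz":0,"ax":0,"ay":0,"az":0},{"gripper":0.0876,"tx":0.165,"ty":0.012,"tz":0,"ax":0,"ay":0,"az":0},{"gripper":0.0876,"tx":0.171,"ty":0.012,"tz":0,"ax":0,"ay":0,"az":0},{"gripper":0.0876,"tx":0.171,"ty":0.012,"tz":0,"ax":0,"ay":0,"az":0},{"gripper":0.04,"tx":0.171,"ty":0.012,"tz":0,"ax":0,"ay":0,"az":0},{"gripper":0.04,"tx":0.171,"ty":0.012,"tz":0,"ax":0,"ay":0,"az":0},{"gripper":0.04,"tx":0.171,"ty":0.012,"tz":0,"ax":0,"ay":0,"az":0},{"gripper":0.04,"tx":0.171,"ty":0.012,"tz":0,"ax":0,"ay":0,"az":0},{"gripper":0.04,"tx":0.171,"ty":0.012,"tz":0,"ax":0,"ay":0,"az":0},{"gripper":0.04,"tx":0.171,"ty":0.012,"tz":0,"ax":0,"ay":0,"az":0},{"gripper":0.04,"tx":0.171,"ty":0.012,"tz":0,"ax":0,"ay":0,"az":0}]'
python3 -c "
from h import *
go(*slot(.060,-.030+.018),.16,16.1)"
```

```text
clock: 10.25
tool_pos: [0.6011, -0.3309, 0.0289]
orientation: [80.2, 89.9, -25.4]
force: [-0.8, 1.2, 4.4]
opening: 0.054
t 10.25 pos [ 0.6011 -0.3309  0.0289] jaw -105.6 turn -58.3 j [-13.  32. -11.   0. -47.  87.] F [-0.8  1.2  4.4] open 0.054
  txyz [-0.1312 -0.0944 -0.3634] axyz [ 1.017e+00 -0.000e+00 -1.000e-03] rows 10 j6 after ~ [ 12. 162.]
```

```bash
python3 -m creep '[{"gripper":0.04,"tx":-0.03,"ty":0,"tz":0,"ax":0,"ay":0,"az":0},{"gripper":0.04,"tx":-0.07,"ty":0,"tz":0,"ax":0,"ay":0,"az":0},{"gripper":0.04,"tx":-0.11,"ty":0,"tz":-0.01,"ax":0.06,"ay":0,"az":0},{"gripper":0.04,"tx":-0.131,"ty":-0.01,"tz":-0.04,"ax":0.15,"ay":0,"az":0},{"gripper":0.04,"tx":-0.131,"ty":-0.02,"tz":-0.08,"ax":0.26,"ay":0,"az":0},{"gripper":0.04,"tx":-0.131,"ty":-0.03,"tz":-0.12,"ax":0.37,"ay":0,"az":0},{"gripper":0.04,"tx":-0.131,"ty":-0.04,"tz":-0.16,"ax":0.48,"ay":0,"az":0},{"gripper":0.04,"tx":-0.131,"ty":-0.05,"tz":-0.2,"ax":0.59,"ay":0,"az":0},{"gripper":0.04,"tx":-0.131,"ty":-0.06,"tz":-0.24,"ax":0.7,"ay":0,"az":0},{"gripper":0.04,"tx":-0.131,"ty":-0.07,"tz":-0.28,"ax":0.81,"ay":0,"az":0},{"gripper":0.04,"tx":-0.131,"ty":-0.08,"tz":-0.32,"ax":0.92,"ay":0,"az":0},{"gripper":0.04,"tx":-0.131,"ty":-0.09,"tz":-0.35,"ax":1.017,"ay":0,"az":0},{"gripper":0.04,"tx":-0.131,"ty":-0.0945,"tz":-0.3635,"ax":1.017,"ay":0,"az":0},{"gripper":0.04,"tx":-0.131,"ty":-0.0945,"tz":-0.3635,"ax":1.017,"ay":0,"az":0},{"gripper":0.04,"tx":-0.131,"ty":-0.0945,"tz":-0.3635,"ax":1.017,"ay":0,"az":0}]'
python3 -c "
from h import *
go(*slot(.060,-.030+.018),.0325,16.1)
look('pics/w6.png')"
```

```text
clock: 11.5
tool_pos: [0.6071, 0.0456, 0.1584]
orientation: [-8.2, 89.9, -171.9]
force: [0.1, -0.9, -4.5]
opening: 0.0537
t 11.5 pos [0.6071 0.0456 0.1584] jaw -163.7 turn -0.2 j [ 23.  18. -14.  -0. -58.  -6.] F [ 0.1 -0.9 -4.5] open 0.0537
  txyz [ 0.1259  0.0012 -0.0008] axyz [0.003 0.001 0.   ] rows 4 j6 after ~ [ 12. -25.]
hue 12.0 sc 0.66 px [314.9 293.4] rect [317. 252. 146. 233.] wh [127. 190.] w [0.5932 0.0906 0.048 ] yaw 86.4 len 0.162
hue 12.0 sc 0.66 px [387.7 313.8] rect [396. 312.  41.  74.] wh [22.6 55.1] w [0.53   0.0913 0.048 ] yaw 106.2 len 0.05
hue 12.0 sc 0.9 px [441.2 175.2] rect [451. 177. 128.  76.] wh [110.   8.] w [ 0.53   -0.0271  0.048 ] yaw 16.3 len 0.082
```

View pics/w6.png

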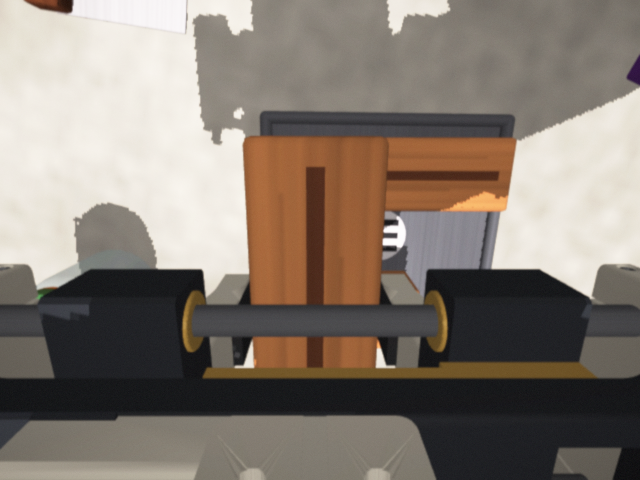

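Held square, with the far end at the same row (137) as before, so the same offset applies. Lowering.

```bash
python3 -m creep '[{"gripper":0.04,"tx":0.03,"ty":0.002,"tz":-0.001,"ax":0.003,"ay":0,"az":0},{"gripper":0.04,"tx":0.065,"ty":0.002,"tz":-0.001,"ax":0.003,"ay":0,"az":0},{"gripper":0.04,"tx":0.095,"ty":0.002,"tz":-0.001,"ax":0.003,"ay":0,"az":0},{"gripper":0.04,"tx":0.113,"ty":0.002,"tz":-0.001,"ax":0.003,"ay":0,"az":0},{"gripper":0.04,"tx":0.12,"ty":0.002,"tz":-0.001,"ax":0.003,"ay":0,"az":0},{"gripper":0.04,"tx":0.1235,"ty":0.002,"tz":-0.001,"ax":0.003,"ay":0,"az":0},{"gripper":0.04,"tx":0.125,"ty":0.002,"tz":-0.001,"ax":0.003,"ay":0,"az":0},{"gripper":0.04,"tx":0.126,"ty":0.002,"tz":-0.001,"ax":0.003,"ay":0,"az":0},{"gripper":0.04,"tx":0.1265,"ty":0.002,"tz":-0.001,"ax":0.003,"ay":0,"az":0},{"gripper":0.04,"tx":0.1265,"ty":0.002,"tz":-0.001,"ax":0.003,"ay":0,"az":0}]'
```

```text
clock: 12.48
tool_pos: [0.61, 0.0435, 0.0338]
orientation: [-176.8, 89.9, 19.2]
force: [-0.8, 0.9, -4.4]
opening: 0.0539
```

```bash
python3 -m creep '[{"gripper":0.04,"tx":0.0007,"ty":0,"tz":0,"ax":0,"ay":0,"az":0},{"gripper":0.04,"tx":0.0013,"ty":0,"tz":0,"ax":0,"ay":0,"az":0},{"gripper":0.04,"tx":0.0013,"ty":0,"tz":0,"ax":0,"ay":0,"az":0}]'; python3 -c "
from h import *
go(*slot(.060,-.030+.018),.0325,16.1)"
```

```text
clock: 12.73
tool_pos: [0.6099, 0.0435, 0.0329]
orientation: [171.0, 89.9, 7.0]
force: [-3.0, 0.7, 6.6]
opening: 0.0542
t 12.7333 pos [0.6099 0.0435 0.0329] jaw -164.0 turn 0.1 j [ 22.  26. -21.   0. -43.  -6.] F [-3.   0.7  6.6] open 0.0542
  txyz [ 0.0004 -0.0016  0.0015] axyz [-0.002 -0.002 -0.   ] rows 1 j6 after ~ [ 12. -25.]
```

```bash
python3 -m creep '[{"gripper":0.07,"tx":0,"ty":0,"tz":0,"ax":0,"ay":0,"az":0},{"gripper":0.07,"tx":0,"ty":0,"tz":0,"ax":0,"ay":0,"az":0},{"gripper":0.07,"tx":0,"ty":0,"tz":0,"ax":0,"ay":0,"az":0},{"gripper":0.07,"tx":-0.02,"ty":0,"tz":0,"ax":0,"ay":0,"az":0},{"gripper":0.07,"tx":-0.06,"ty":0,"tz":0,"ax":0,"ay":0,"az":0},{"gripper":0.0876,"tx":-0.1,"ty":0,"tz":0,"ax":0,"ay":0,"az":0},{"gripper":0.0876,"tx":-0.14,"ty":0,"tz":0,"ax":0,"ay":0,"az":0},{"gripper":0.0876,"tx":-0.17,"ty":0,"tz":0,"ax":0,"ay":0,"az":0}]'
python3 -c "
from h import *
go(.418,-.33,.2,110.5)"
```

```text
clock: 13.4
tool_pos: [0.6101, 0.0433, 0.2052]
orientation: [171.8, 89.8, 7.7]
force: [0.2, 0.4, 0.4]
opening: 0.0839
t 13.4 pos [0.6101 0.0433 0.2052] jaw -164.0 turn -85.5 j [ 22.  16. -11.   0. -63.  -6.] F [0.2 0.4 0.4] open 0.0839
  txyz [0.0043 0.3061 0.2873] axyz [ 1.491 -0.003  0.002] rows 12 j6 after ~ [-31.  18.]
```

```bash
python3 -m creep '[{"gripper":0.0876,"tx":0,"ty":0.306,"tz":0.287,"ax":1.491,"ay":0,"az":0},{"gripper":0.0876,"tx":0,"ty":0.306,"tz":0.287,"ax":1.491,"ay":0,"az":0},{"gripper":0.0876,"tx":0,"ty":0.306,"tz":0.287,"ax":1.491,"ay":0,"az":0},{"gripper":0.0876,"tx":0,"ty":0.306,"tz":0.287,"ax":1.491,"ay":0,"az":0},{"gripper":0.0876,"tx":0,"ty":0.306,"tz":0.287,"ax":1.491,"ay":0,"az":0},{"gripper":0.0876,"tx":0,"ty":0.306,"tz":0.287,"ax":1.491,"ay":0,"az":0},{"gripper":0.0876,"tx":0,"ty":0.306,"tz":0.287,"ax":1.491,"ay":0,"az":0},{"gripper":0.0876,"tx":0,"ty":0.306,"tz":0.287,"ax":1.491,"ay":0,"az":0},{"gripper":0.0876,"tx":0,"ty":0.306,"tz":0.287,"ax":1.491,"ay":0,"az":0},{"gripper":0.0876,"tx":0,"ty":0.306,"tz":0.287,"ax":1.491,"ay":0,"az":0},{"gripper":0.0876,"tx":0,"ty":0.306,"tz":0.287,"ax":1.491,"ay":0,"az":0},{"gripper":0.0876,"tx":0,"ty":0.306,"tz":0.287,"ax":1.491,"ay":0,"az":0},{"gripper":0.0876,"tx":0,"ty":0.306,"tz":0.287,"ax":1.491,"ay":0,"az":0},{"gripper":0.0876,"tx":0,"ty":0.306,"tz":0.287,"ax":1.491,"ay":0,"az":0},{"gripper":0.0876,"tx":0,"ty":0.306,"tz":0.287,"ax":1.491,"ay":0,"az":0}]'
python3 - <<'E'
from h import *
topcheck("pics/t3.png")
go(.4182,-.3296,.027,110.5)
look("pics/w7.png")
E
```

```text
clock: 14.65
tool_pos: [0.4175, -0.3295, 0.2013]
orientation: [-132.9, 90.0, -22.1]
force: [0.6, -0.0, 0.3]
opening: 0.0876
on tray: px [333.4 230.8] [39.2  2.5] tray xy [-29.4 -58.8] yaw-tray -0.0
on tray: px [276.  221.6] [38.9  2.5] tray xy [30.8 59.5] yaw-tray -0.1
t 14.7 pos [ 0.4176 -0.3293  0.2014] jaw 110.7 turn -0.2 j [-17.   9. -20.   0. -61. -52.] F [-0.7  0.4 -0.3] open 0.0878
  txyz [ 0.1744 -0.0005 -0.0004] axyz [ 0.004 -0.     0.   ] rows 5 j6 after ~ [-31. -73.]
hue 143.0 sc 0.84 px [486.9 190.4] rect [513. 202. 136. 132.] wh [ 21.5 129.5] w [ 0.3347 -0.1993  0.048 ] yaw 173.7 len 0.107
hue 0.0 sc 0.7 px [366.6 100.3] rect [392.  72. 146. 141.] wh [127.3   7.6] w [ 0.3043 -0.3267  0.048 ] yaw 74.5 len 0.104
hue 15.0 sc 0.61 px [305.  212.4] rect [315. 238.  65. 124.] wh [54. 92.] w [ 0.4097 -0.3413  0.048 ] yaw 20.7 len 0.085
```

View pics/w7.png

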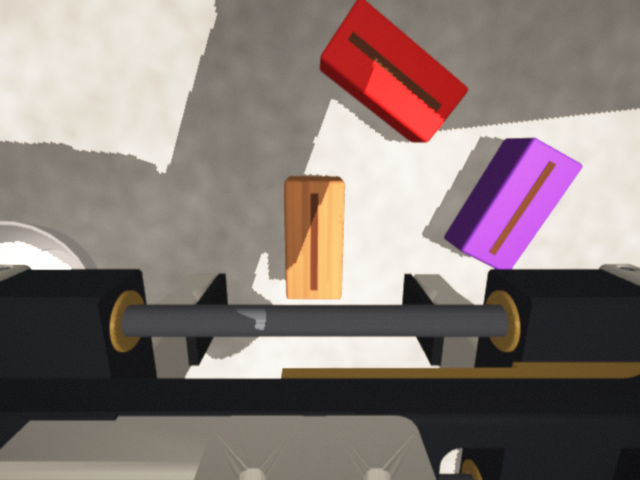

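Groove centre is at about (314,241), the red look-alike is up-right and the purple one at right, both clear of the fingers.

```bash
python3 - <<'E'
from h import *
o=ctrl.get_obs();s=viewer.snapshot("wrist");K,C=cam(s,o)
print(plane([314,241],K,C,.048)); go(.4182,-.3296,.027,110.5)
E
```

```text
[[ 0.43167784 -0.32437794  0.048     ]]
t 14.9 pos [ 0.4175 -0.3293  0.2013] jaw 110.6 turn -0.1 j [-17.   9. -20.   0. -61. -52.] F [ 0.4 -0.2 -0.1] open 0.0878
  txyz [ 0.1743 -0.0005 -0.0005] axyz [ 0.002 -0.     0.   ] rows 5 j6 after ~ [-31. -73.]
```

View pics/t3.png

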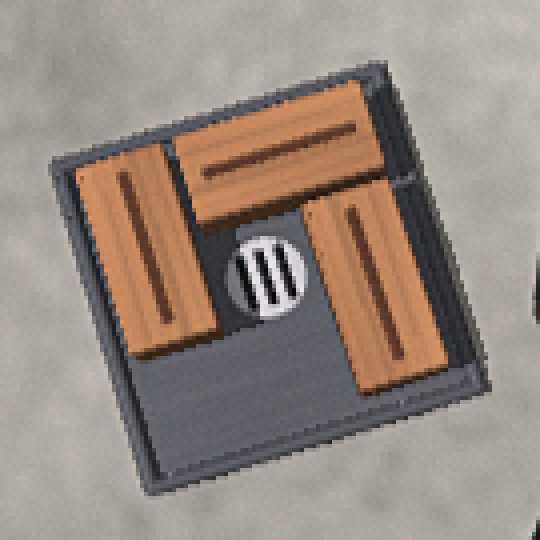

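The top view shows briquette b laid square at the back, with small gaps to its neighbours. Grasping the third.

```bash
python3 -m creep '[{"gripper":0.0876,"tx":0.04,"ty":0,"tz":0,"ax":0,"ay":0,"az":0},{"gripper":0.0876,"tx":0.08,"ty":0,"tz":0,"ax":0,"ay":0,"az":0},{"gripper":0.0876,"tx":0.115,"ty":0,"tz":0,"ax":0,"ay":0,"az":0},{"gripper":0.0876,"tx":0.145,"ty":0,"tz":0,"ax":0,"ay":0,"az":0},{"gripper":0.0876,"tx":0.165,"ty":0,"tz":0,"ax":0,"ay":0,"az":0},{"gripper":0.0876,"tx":0.1745,"ty":0,"tz":0,"ax":0,"ay":0,"az":0},{"gripper":0.0876,"tx":0.1745,"ty":0,"tz":0,"ax":0,"ay":0,"az":0},{"gripper":0.04,"tx":0.1745,"ty":0,"tz":0,"ax":0,"ay":0,"az":0},{"gripper":0.04,"tx":0.1745,"ty":0,"tz":0,"ax":0,"ay":0,"az":0},{"gripper":0.04,"tx":0.1745,"ty":0,"tz":0,"ax":0,"ay":0,"az":0},{"gripper":0.04,"tx":0.1745,"ty":0,"tz":0,"ax":0,"ay":0,"az":0},{"gripper":0.04,"tx":0.1745,"ty":0,"tz":0,"ax":0,"ay":0,"az":0},{"gripper":0.04,"tx":0.1745,"ty":0,"tz":0,"ax":0,"ay":0,"az":0},{"gripper":0.04,"tx":0.1745,"ty":0,"tz":0,"ax":0,"ay":0,"az":0}]'
python3 - <<'E'
from h import *
go(*slot(-.060,.030-.018),.16,16.1)
go(*slot(-.060,.030-.018),.16,16.1,1)
t=viewer.snapshot("top");K,C=cam(t)
a=np.radians(TRAY[2]);Rm=np.array([[np.cos(a),np.sin(a)],[-np.sin(a),np.cos(a)]])
f=lambda p:np.round((p[:,:2]-TRAY[:2])@Rm.T*1e3,1)
q=lambda uv,z:f(plane(np.array(uv,float)/4-.375+[240,160],K,C,z))
print("b groove",q([[204,174],[355,128],[279.5,151]],.052)); print("rim corners",q([[52,162],[382,64],[490,387],[148,494]],.009)); print("c",q([[147,248]],.052),"laid",q([[376,283]],.052),"grate",q([[266,277]],.004))
E
```

```text
clock: 16.07
tool_pos: [0.4176, -0.3299, 0.0275]
orientation: [-134.9, 89.9, -24.4]
force: [-1.3, 1.9, 6.1]
opening: 0.0539
t 16.0667 pos [ 0.4176 -0.3299  0.0275] jaw 110.5 turn 85.6 j [-17.  21. -32.   0. -38. -52.] F [-1.3  1.9  6.1] open 0.0539
  txyz [-0.1326 -0.1919  0.3171] axyz [-1.494e+00 -1.000e-03  0.000e+00] rows 12 j6 after ~ [  12. -117.]
t 16.0667 pos [ 0.4176 -0.3299  0.0275] jaw 110.5 turn 265.6 j [-17.  21. -32.   0. -38. -52.] F [-1.3  1.9  6.1] open 0.0539
  txyz [-0.1326 -0.1919  0.3171] axyz [1.648e+00 0.000e+00 1.000e-03] rows 14 j6 after ~ [ 192. -297.]
b groove [[ 61.6  15. ]
 [ 60.7 -75.6]
 [ 61.1 -30.2]]
rim corners [[ 105.8  100.1]
 [ 102.3 -105.7]
 [-101.8 -106.5]
 [-100.6  103. ]]
c [[30.5 58.7]] laid [[-28.6 -59.6]] grate [[ 1.3 -0.9]]
```

```bash
python3 -m creep '[{"gripper":0.04,"tx":-0.03,"ty":0,"tz":0,"ax":0,"ay":0,"az":0},{"gripper":0.04,"tx":-0.07,"ty":0,"tz":0,"ax":0,"ay":0,"az":0},{"gripper":0.04,"tx":-0.105,"ty":-0.01,"tz":0.01,"ax":-0.1,"ay":0,"az":0},{"gripper":0.04,"tx":-0.1325,"ty":-0.02,"tz":0.03,"ax":-0.2,"ay":0,"az":0},{"gripper":0.04,"tx":-0.1325,"ty":-0.035,"tz":0.06,"ax":-0.31,"ay":0,"az":0},{"gripper":0.04,"tx":-0.1325,"ty":-0.05,"tz":0.09,"ax":-0.42,"ay":0,"az":0},{"gripper":0.04,"tx":-0.1325,"ty":-0.065,"tz":0.12,"ax":-0.53,"ay":0,"az":0},{"gripper":0.04,"tx":-0.1325,"ty":-0.08,"tz":0.15,"ax":-0.64,"ay":0,"az":0},{"gripper":0.04,"tx":-0.1325,"ty":-0.1,"tz":0.18,"ax":-0.75,"ay":0,"az":0},{"gripper":0.04,"tx":-0.1325,"ty":-0.12,"tz":0.21,"ax":-0.86,"ay":0,"az":0},{"gripper":0.04,"tx":-0.1325,"ty":-0.14,"tz":0.24,"ax":-0.97,"ay":0,"az":0},{"gripper":0.04,"tx":-0.1325,"ty":-0.16,"tz":0.27,"ax":-1.08,"ay":0,"az":0},{"gripper":0.04,"tx":-0.1325,"ty":-0.175,"tz":0.295,"ax":-1.19,"ay":0,"az":0},{"gripper":0.04,"tx":-0.1325,"ty":-0.185,"tz":0.31,"ax":-1.3,"ay":0,"az":0},{"gripper":0.04,"tx":-0.1325,"ty":-0.192,"tz":0.317,"ax":-1.41,"ay":0,"az":0},{"gripper":0.04,"tx":-0.1325,"ty":-0.192,"tz":0.317,"ax":-1.494,"ay":0,"az":0},{"gripper":0.04,"tx":-0.1325,"ty":-0.192,"tz":0.317,"ax":-1.494,"ay":0,"az":0},{"gripper":0.04,"tx":-0.1325,"ty":-0.192,"tz":0.317,"ax":-1.494,"ay":0,"az":0}]'
python3 - <<'E'
from h import *
go(*slot(-.0595,.030-.018+.001),.0325,16.1)
o=ctrl.get_obs();s=viewer.snapshot("wrist");px=s["pixels"];cv2.imwrite("pics/w8.png",px[:,:,::-1])
g=px.astype(int);print([tuple(g[r,315-25]) for r in range(126,150,2)])
E
```

```text
clock: 17.62
tool_pos: [0.4854, 0.0343, 0.1588]
orientation: [-4.1, 89.9, -168.2]
force: [-0.9, -0.1, -3.7]
opening: 0.0537
t 17.6167 pos [0.4854 0.0343 0.1588] jaw -164.1 turn 0.2 j [ 27.   7. -29.  -0. -54. -11.] F [-0.9 -0.1 -3.7] open 0.0537
  txyz [ 0.1263 -0.0009 -0.0013] axyz [-0.003  0.001  0.   ] rows 4 j6 after ~ [ 12. -35.]
[(np.int64(161), np.int64(100), np.int64(58)), (np.int64(165), np.int64(103), np.int64(60)), (np.int64(162), np.int64(100), np.int64(59)), (np.int64(164), np.int64(102), np.int64(59)), (np.int64(163), np.int64(103), np.int64(60)), (np.int64(156), np.int64(98), np.int64(57)), (np.int64(111), np.int64(66), np.int64(40)), (np.int64(78), np.int64(42), np.int64(28)), (np.int64(81), np.int64(44), np.int64(29)), (np.int64(83), np.int64(46), np.int64(29)), (np.int64(85), np.int64(47), np.int64(32)), (np.int64(124), np.int64(74), np.int64(43))]
```

```bash
python3 -m creep '[{"gripper":0.04,"tx":0.03,"ty":-0.001,"tz":-0.001,"ax":-0.003,"ay":0,"az":0},{"gripper":0.04,"tx":0.065,"ty":-0.001,"tz":-0.001,"ax":-0.003,"ay":0,"az":0},{"gripper":0.04,"tx":0.095,"ty":-0.001,"tz":-0.001,"ax":-0.003,"ay":0,"az":0},{"gripper":0.04,"tx":0.113,"ty":-0.001,"tz":-0.001,"ax":-0.003,"ay":0,"az":0},{"gripper":0.04,"tx":0.12,"ty":-0.001,"tz":-0.001,"ax":-0.003,"ay":0,"az":0},{"gripper":0.04,"tx":0.1235,"ty":-0.001,"tz":-0.001,"ax":-0.003,"ay":0,"az":0},{"gripper":0.04,"tx":0.125,"ty":-0.001,"tz":-0.001,"ax":-0.003,"ay":0,"az":0},{"gripper":0.04,"tx":0.126,"ty":-0.001,"tz":-0.001,"ax":-0.003,"ay":0,"az":0},{"gripper":0.04,"tx":0.1265,"ty":-0.001,"tz":-0.001,"ax":-0.003,"ay":0,"az":0},{"gripper":0.04,"tx":0.1265,"ty":-0.001,"tz":-0.001,"ax":-0.003,"ay":0,"az":0}]'
```

```text
clock: 18.5
tool_pos: [0.4874, 0.036, 0.0337]
orientation: [-171.3, 89.9, 25.0]
force: [-0.0, -0.9, -3.6]
opening: 0.054
```

```bash
python3 -m creep '[{"gripper":0.04,"tx":0.0005,"ty":0,"tz":0,"ax":0,"ay":0,"az":0},{"gripper":0.04,"tx":0.001,"ty":0,"tz":0,"ax":0,"ay":0,"az":0},{"gripper":0.04,"tx":0.001,"ty":0,"tz":0,"ax":0,"ay":0,"az":0}]'
```

```text
clock: 18.75
tool_pos: [0.4869, 0.0357, 0.032]
orientation: [-169.0, 90.0, 27.3]
force: [-0.4, -0.4, -2.5]
opening: 0.0538
```

```bash
python3 -m creep '[{"gripper":0.04,"tx":0.0005,"ty":0,"tz":0,"ax":0,"ay":0,"az":0},{"gripper":0.04,"tx":0.001,"ty":0,"tz":0,"ax":0,"ay":0,"az":0},{"gripper":0.04,"tx":0.001,"ty":0,"tz":0,"ax":0,"ay":0,"az":0}]'
```

```text
clock: 19.0
tool_pos: [0.4869, 0.0357, 0.0315]
orientation: [167.6, 90.0, 3.8]
force: [-2.5, -0.4, 7.8]
opening: 0.0538
```

Contact, at 7.8 N. I'll release, lift, and retreat clear of the top camera's view, then check.

```bash
python3 -m creep '[{"gripper":0.07,"tx":0,"ty":0,"tz":0,"ax":0,"ay":0,"az":0},{"gripper":0.07,"tx":0,"ty":0,"tz":0,"ax":0,"ay":0,"az":0},{"gripper":0.07,"tx":0,"ty":0,"tz":0,"ax":0,"ay":0,"az":0},{"gripper":0.07,"tx":-0.02,"ty":0,"tz":0,"ax":0,"ay":0,"az":0},{"gripper":0.07,"tx":-0.06,"ty":0,"tz":0,"ax":0,"ay":0,"az":0},{"gripper":0.07,"tx":-0.1,"ty":0,"tz":0,"ax":0,"ay":0,"az":0},{"gripper":0.07,"tx":-0.14,"ty":0,"tz":0,"ax":0,"ay":0,"az":0},{"gripper":0.07,"tx":-0.17,"ty":0.04,"tz":0,"ax":0,"ay":0,"az":0},{"gripper":0.07,"tx":-0.17,"ty":0.08,"tz":0,"ax":0,"ay":0,"az":0},{"gripper":0.07,"tx":-0.17,"ty":0.12,"tz":0,"ax":0,"ay":0,"az":0},{"gripper":0.07,"tx":-0.17,"ty":0.16,"tz":0,"ax":0,"ay":0,"az":0},{"gripper":0.07,"tx":-0.17,"ty":0.2,"tz":0,"ax":0,"ay":0,"az":0},{"gripper":0.07,"tx":-0.17,"ty":0.24,"tz":0,"ax":0,"ay":0,"az":0},{"gripper":0.07,"tx":-0.17,"ty":0.28,"tz":0,"ax":0,"ay":0,"az":0},{"gripper":0.07,"tx":-0.17,"ty":0.32,"tz":0,"ax":0,"ay":0,"az":0},{"gripper":0.07,"tx":-0.17,"ty":0.35,"tz":0,"ax":0,"ay":0,"az":0},{"gripper":0.07,"tx":-0.17,"ty":0.35,"tz":0,"ax":0,"ay":0,"az":0}]'
python3 - <<'E'
from h import *
topcheck("pics/t4.png")
s=viewer.snapshot("top");K,C=cam(s)
for n,z in (("crock",.087),("jar",.098)):
    d=spotter.trace("top",n)
    if d: print(n,plane(d[0]["rect"][:2],K,C,z/2)[0])
E
```

```text
clock: 20.42
tool_pos: [0.5854, -0.3053, 0.1994]
orientation: [16.9, 89.9, -147.1]
force: [0.1, -0.4, 0.7]
opening: 0.0695
on tray: px [333.2 230.3] [38.9  2.5] tray xy [-28.2 -58.8] yaw-tray -0.0
on tray: px [299.8 254.8] [ 2.2 39.2] tray xy [-58.5  30.3] yaw-tray 90.1
crock [0.43101921 0.33805813 0.0435    ]
jar [0.76822715 0.15436114 0.049     ]
```

View pics/t4.png

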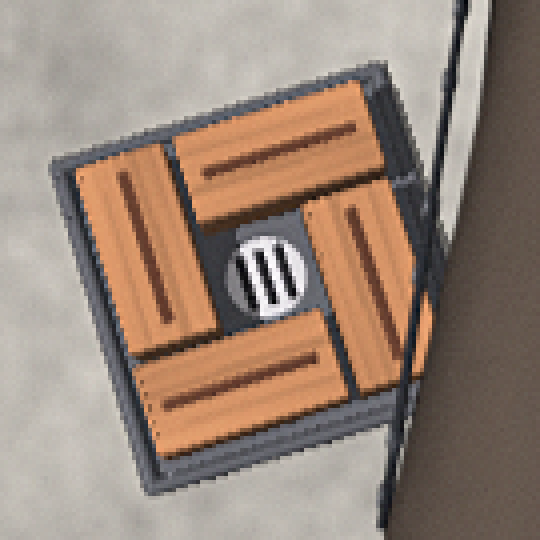

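```bash
python3 -c "
from plant import ctrl,close_job
print(ctrl.get_obs()['clock'],close_job())"
```

```text
the job is handed in; nothing more can be done
20.6167 None
```

The pinwheel is complete and the job is handed in at 20.6 s, with the arm clear of everything. I picked the three plain brown briquettes and left the purple and red look-alikes alone. Each one was lowered to light contact (6–10 N) before I released it.

Last checks from the top camera, in tray millimetres:

| Briquette | Measured | Target |
|---|---|---|
| slot b | (61, −30) | (60, −30) |
| slot c | (31, 59.5) | (30, 60) |
| slot d | (−58.5, 30) | (−60, 30) |
| laid one | (−29, −59) | (−30, −60) |

- **Squareness:** c, d and the laid one measured within about 0.1° of the tray. For b I only have points I read off the picture by eye, because the groove finder missed it. They put it within about 1° of square.
- **Fit:** the gaps between neighbours work out at roughly 4–7 mm, and the square flue over the grate is open.
- **Crock and jar:** both were still where I first measured them, to within the camera's few millimetres.

**Checks that disagreed or fell short:**
- The wrist camera read about 3–5 mm too far forward compared with the top camera. I trusted the top camera, and the placings agreed with it.
- My two-view wrist height check on the first briquette gave 69 mm for its top instead of 48 mm. I used the stated height, and contact came where that predicted.
- In the last picture the arm's edge partly hid the laid briquette. An unobstructed picture taken before I laid the last one showed it unmoved.

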